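# Set back and clamp a tape stand's sprung arm

### The arm

A 6-joint arm with a two-finger parallel gripper is mounted at the origin on the work surface. World frame = base frame: x ahead of the robot, y to its left, z up, the work surface at z = 0. Lengths are in mm, angles in degrees, forces in N, time in s.
With the tool pointing down it reaches from about 300 to 850 mm from the base axis. Payload 4.2 kg.
Tool frame: the origin (TCP) lies midway between the tips of the shut fingers; the grasp point (between the pads) lies 19 mm behind it; z points along the fingers, y is the line along which they close (so a half turn about z gives the same grasp; the last joint's range is limited). The gripper opens to 91 mm and grips with 3 to 60 N. Pads are 32 mm wide; open, the fingers measure 118 mm over their backs; the gripper's body (76 mm by 178 mm) begins 60 mm behind the grasp point.
Start: joints at [73.052, 18.312, 89.639, -0, 72.044, -1.146], TCP at [156.584, 553.285, 213.976] pointing down, gripper open.
Joint ranges: [-177.97, 177.97], [-48.28, 115.42], [12.27, 149.76], [-77.06, 257.06], [2.81, 150.46], [-146.56, 146.56]. Speed limits (degrees/s): [147.25, 147.25, 180, 180, 180, 180].

### API

Orientations are given as [roll, pitch, yaw] about the fixed x, y, z axes, in that order (R = Rz(yaw) Ry(pitch) Rx(roll)).
In Python, from workcell import env gives the robot as it stands.
- The arm moves only by the shell command python3 -m jog 'ROWS' [FORCE]. ROWS is a JSON object of lists of equal length, an entry for each row: "jaw": the finger opening in mm, from 0 to 91.2; "slide": the shift along the tool's x, y, z in units of 30 mm (1.0 is 30 mm), a list of three; "spin": the turn about the tool's z in units of 8 degrees (1.0 is 8 degrees). In form: {"jaw": [jaw, ...], "slide": [[dx, dy, dz], ...], "spin": [spin, ...]}. A call has 1 to 10 rows; each row shifts and turns the commanded pose from where the row before left it, along the tool's axes as they then stand; what a row does not reach is not made up. A row lasts 1/10 s, in which the tool goes at most 50 mm and 8.59 degrees, less where a joint would pass 70% of its speed; a pose out of reach is approached as far as the arm can. A call is refused whole if a number of a shift passes 1 or a number of a turn 1, either way. A call with a gripper value outside its range is refused whole. The fingers move at their own pace and stop on an object; FORCE is the grip in N (left out, the last holds). Time passes only in rows, so rows that do not move let the fingers close. It gives the time, the measured TCP pose, the force, the opening and the grip force at its end, in the units of the state.
- env.state(): the state, without advancing time (a new reading comes with each control period).
- env.grab_frame(name): name is "scene" or "top" or "wrist"; returns the picture (420x560x3 uint8, red, green, blue); there is no depth.
- env.camera_model(name): a dict with "fx", "fy", "cx", "cy" (pixels), "camera_from_world" (4x4, takes a point from world to camera coordinates). Camera axes: x right, y up, looking along -z (the intrinsics and any distortion apply to the point x, -y, -z); pixel columns grow to the right and rows downward; lengths in mm; the calibration is good to about 2 mm. A picture is of the moment at which its call begins: read the wrist's pose just before it. camera_model takes no time and is no camera call; for the wrist camera it gives the pose at the moment of the call.
- env.job_done(): hands the job in; it is judged then, once.
The state is a dict: "time_s": time; "qpos": joint angles; "qvel": joint speeds; "effort": joint torques, N m; "ee_pos": TCP position; "ee_rot": TCP orientation; "force": force on the tool from outside, world axes, zero at the start; "torque": the same for the moment, N m; "gripper_width": finger opening in mm; "gripper_force": force on a finger pad.
Only numpy, scipy, OpenCV 4.12 (cv2) and the standard library are available. Lean on these libraries where they do the work, as an engineer would, in place of code of your own. Each camera call takes 0.05 s, during which the arm holds its last target. There are 200 camera calls.

### The job

Get the tape stand ready for a full roll: take hold of the knob on its sprung tension arm, push the arm back until its pointer is on the third long line of the scale, and tighten the knob clockwise until it is just snug, so that the arm stays on that line when you let go. Do not let the arm fly back, do not overtighten the knob, and leave the other things on the counter alone.

Things in the scene. Friction and masses are not known exactly. Their poses are not given: they have to be found in the camera images.
- stand: The tape stand: low beige casing 270 (x) by 260 mm (y), fixed to the counter, top 28 mm high. Origin: centre of the underside, z up. On it: a roll spindle (52 mm high, 25 mm across, on a 68 mm black disc), the sprung arm, an aluminium quadrant plate (top 31 mm high) with an arc slot and a black-line scale; near the +x edge a guide post and tear-off bar up to 58 mm high.
- pivot (a point): The arm's pivot axis (vertical) at the height of the arm, 40 mm above the counter; its axes are those of the stand. It does not move.
- tension_arm (a joint): Angle of the sprung arm about the pivot, rad: 0 at rest (against a stop, on the spindle side), growing anticlockwise seen from above as it is pushed back, end stop at 0.68. A torsion spring always drives it back to rest: about 3 N at the knob at rest, 7 N at the third long line, where it reads 0.45.
- third_line (a point): Inner end of the third long line on the scale, 188 mm from the pivot axis, 31 mm above the counter; axes of the stand; it does not move. The scale has four long lines (25 by 3 mm), 0.15 rad apart, counted from the rest end, the first 0.15 rad from rest; a short thin line (11 mm) stands halfway before each.
- pointer_tip (a point): Tip of the black pointer at the arm's end, 190 mm from the pivot axis, 2 mm above the scale. Its x axis points along the arm, outwards from the pivot.
- knob_grip (a point): Middle of the clamp knob's height, on its axis: 160 mm from the pivot axis along the arm, 72 mm above the counter. Fixed to the arm: x axis along the arm, outwards, z up. The arm below is a flat steel bar 18 mm wide, top 44 mm high, with a 24 mm rubber roller (top 58 mm high) 60 mm inwards of the knob.
- clamp_knob: Clamp knob: black, six-lobed, 38 mm across, 60 to 84 mm above the counter. Origin: centre of its underside. Clockwise from above tightens. It turns freely (0.1 N m) for 0.5 to 1.15 rad, different each time, then meets the quadrant and stiffens by about 1.2 N m per rad: 0.1 to 0.3 rad on it is snug, 0.35 is too tight. It turns on the arm unless the gripper turns with the arm.
- tape_roll: Bystander: full roll of buff paper tape lying flat, 100 mm across, 25 mm high, 26 mm bore. Origin: centre of the underside.
- preserve_jar: Bystander: closed glass jar 72 mm across, 95 mm tall. Origin: centre of the underside.
- deli_tub: Bystander: open white tub 110 mm across the rim, 75 mm tall. Origin: centre of the underside.
- oil_bottle: Bystander: straw-coloured oil can 68 mm across, 190 mm tall. Origin: centre of the underside.

How it is judged (in metres and radians):
On the way:
1. the arm is held back with its pointer on the third long line (value of joint tension_arm between 0.42 and 0.48 rad and contact force between the fingers and clamp_knob above 1 N), for 0.3 s.
At the end, for the whole second after the job is handed in: The arm, let go, stands still with its pointer on the third long line: its angle within 0.03 rad of 0.45 (6 mm at the pointer), held by the tightened knob alone (value of joint tension_arm between 0.42 and 0.48 rad and not (velocity of joint tension_arm above 0.02 rad/s or velocity of joint tension_arm below -0.02 rad/s)); the robot touches nothing.
It fails at once if the arm is let fly back (velocity of joint tension_arm below -1.2 rad/s).
It fails at once if the knob is overtightened: it presses the quadrant with more than 60 N (contact force between clamp_knob and stand above 60 N).
It fails at once if the roll, jar, tub or oil can is disturbed (distance of any of tape_roll, preserve_jar, deli_tub, oil_bottle from where it was at the start of the episode above 0.03 m).
It also fails if it takes over 54 s, if anything falls off the work surface, if the arm or the gripper's body presses on something with over 40 N, if the wrist force passes 120 N, or if a joint passes its speed limit or range.

## Working session

There is one attempt and no reset: what is moved stays moved. The work goes in short steps, Python scripts to look and compute and a shell command to move; the robot and the scene stay as the last step left them, time stands still between calls to the robot, and variables do not carry over. Pictures are saved under pics/ and viewed, at most 10 in all, crops included, and the job is handed in when it is done.

```bash
ls; mkdir -p pics; python3 - <<'E'
from workcell import env
import cv2, json
s=env.state(); print({k:s[k] for k in s})
for n in ("top","scene","wrist"):
    m=env.camera_model(n); print(n,{k:(v if not hasattr(v,'tolist') else v.tolist()) for k,v in m.items()})
    cv2.imwrite(f"pics/{n}0.png",cv2.cvtColor(env.grab_frame(n),cv2.COLOR_RGB2BGR))
E
```

```text
pics
{'time_s': 0.0, 'qpos': array([ 7.30503287e+01,  1.83529938e+01,  8.97055574e+01, -8.03290475e-04,
        7.20411179e+01, -1.14511415e+00]), 'qvel': array([-0.00201512,  0.05596801, -0.17567589, -0.04877554, -0.06561724,
        0.01955652]), 'effort': array([-2.35766871e-03, -4.12461090e+01, -2.31971025e+01,  7.23905303e-02,
        4.58142569e-02, -1.52067532e-04]), 'ee_pos': array([156.46055468, 552.80331531, 213.11244336]), 'ee_rot': array([-1.79900336e+02, -1.22828495e-03,  1.64195690e+02]), 'force': array([-0.06129189,  0.55483609, -0.04051175]), 'torque': array([0.01541442, 0.03156743, 0.00848646]), 'gripper_force': 0.0, 'gripper_width': 91.14114482324757}
top {'fx': 442.7338911252345, 'fy': 442.7338911252345, 'cx': 282.30540233885665, 'cy': 211.62144104510787, 'camera_from_world': [[-0.01212456770865037, -0.9997562292330859, 0.01845201797960701, -8.889304361825687], [0.9902647116750248, -0.009446290163337524, 0.1388760901427233, -583.2775243156188], [-0.13866793309578873, 0.01995619482244601, 0.9901378462714928, -1075.053851040244], [0.0, 0.0, 0.0, 1.0]]}
scene {'fx': 398.28810649751057, 'fy': 398.28810649751057, 'cx': 285.8763943019097, 'cy': 209.01313258698136, 'camera_from_world': [[-0.39651009043920316, 0.917990826868615, 0.008519974470099792, 225.32785130904355], [-0.7451622039223395, -0.32725273570928554, 0.5810670673996162, 412.91342663163476], [0.5362024226218083, 0.22405019249236277, 0.8138110795624737, -1349.1747385782614], [0.0, 0.0, 0.0, 1.0]]}
wrist {'fx': 320.2583753988616, 'fy': 320.2583753988616, 'cx': 280.4241941948146, 'cy': 209.64034569427642, 'camera_from_world': [[0.27194657804344374, 0.9623098575195486, -0.002190162361087117, -573.9028995694817], [-0.9291543875913255, 0.2619832633199549, -0.2608388271711417, 29.072938015905944], [-0.2504339887280692, 0.07296922543739867, 0.9653798783011878, -392.780657834277], [0.0, 0.0, 0.0, 1.0]]}
```

View pics/top0.png

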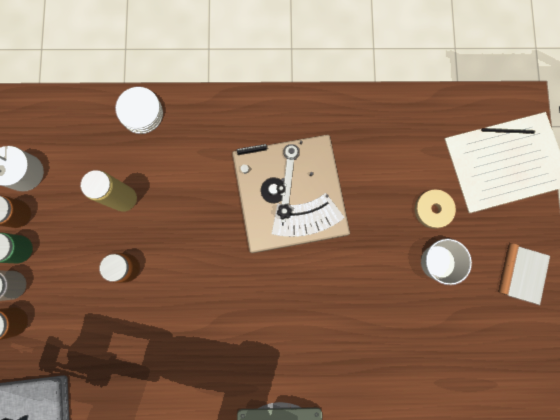

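View pics/scene0.png

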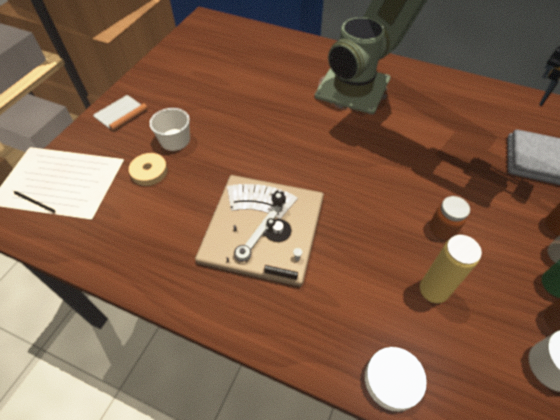

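The top view shows the stand around pixel (291,193), with the pivot at (291,152), the knob at (285,211) and the scale spreading to the right. In the scene view the knob is at (279,198) and the pivot at (242,254). Next I'll crop to refine these.

```bash
cat > h.py <<'E'
import numpy as np, cv2
from workcell import env
def ray(m,uv):
    C=np.array(m["camera_from_world"]);R=C[:3,:3];o=-R.T@C[:3,3]
    d=np.array([(uv[0]-m["cx"])/m["fx"],-(uv[1]-m["cy"])/m["fy"],-1.]);return o,R.T@d
def onz(m,uv,z):
    o,d=ray(m,uv);return o+d*(z-o[2])/d[2]
def proj(m,p):
    C=np.array(m["camera_from_world"]);c=C[:3,:3]@np.array(p)+C[:3,3]
    return m["cx"]+m["fx"]*c[0]/-c[2],m["cy"]-m["fy"]*c[1]/-c[2]
def save(n,f): im=cv2.cvtColor(env.grab_frame(n),cv2.COLOR_RGB2BGR);cv2.imwrite("pics/"+f,im);return im
E
python3 - <<'E'
import cv2,numpy as np
a=cv2.imread("pics/top0.png")[130:260,225:360]
b=cv2.imread("pics/scene0.png")[170:290,190:330]
a=cv2.resize(a,(400,385),interpolation=cv2.INTER_CUBIC);b=cv2.resize(b,(400,343),interpolation=cv2.INTER_CUBIC)
o=np.zeros((385,800,3),np.uint8);o[:,:400]=a;o[:343,400:]=b
cv2.imwrite("pics/crop.png",o)
E
```

```text
(no output)
```

View pics/crop.png

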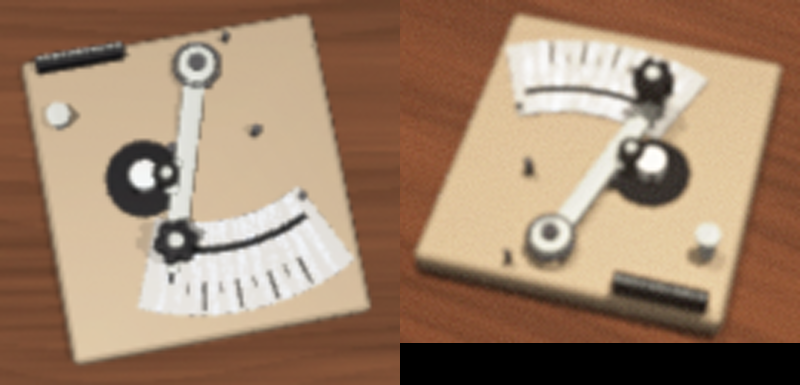

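```bash
python3 - <<'E'
from h import *
t=env.camera_model("top")
f=lambda x,y:(225+x/2.963,130+y/2.962)
P=onz(t,f(197,62),48);K=onz(t,f(175,241),84)
print(P,K,np.hypot(*(K-P)[:2]))
a=lambda q:np.degrees(np.arctan2(*(q-P)[1::-1]))
print("rest",a(K))
for c in [(205,296),(240,292),(273,270),(304,265)]:
    L=onz(t,f(*c),31);print(L,a(L)-a(K),np.hypot(*(L-P)[:2]))
# black-mask slot edges, stand corners
for c in [(76,362),(370,307),(307,15),(23,66)]: print(onz(t,f(*c),28))
E
```

```text
[738.41786614 -40.41512742  48.        ] [577.68382329 -18.60216962  84.        ] 162.20739089288435
rest 172.27169482471137
[537.46746725 -44.89541363  31.        ] -350.99446934960434 201.0003377598379
[540.59079413 -74.87218408  31.        ] -342.39117218776073 200.80547595870684
[ 559.23652564 -103.54880301   31.        ] -332.8620329309812 189.97845608310269
[ 563.28955615 -130.27747679   31.        ] -325.1082961093492 196.8379201126393
[482.66096478  65.3681482   28.        ]
[ 526.83649873 -186.3614507    28.        ]
[ 786.1627354  -139.17181395   28.        ]
[741.51438718 111.12080899  28.        ]
```

The crop shows the pivot at (291.5,151), the knob at (284,211) and the long lines at 9, 17.6, 27 and 35° from rest, so the third one is at about (317,221). Now I'll move above the knob.

```bash
python3 -m jog '{"jaw":[70,70,70,70,70,70,70,70,70,70],"slide":[[-0.5,-0.4,0],[-0.9,-0.7,0],[-0.95,-0.74,0],[-0.95,-0.74,0],[-0.95,-0.74,0],[-0.95,-0.74,0],[-0.95,-0.74,0],[-0.95,-0.74,0],[-0.95,-0.74,0],[-0.95,-0.74,0]],"spin":[0,0,0,0,0,0,0,0,0,0]}' 20
python3 -m jog '{"jaw":[70,70,70,70,70,70,70,70,70,70],"slide":[[-0.95,-0.74,0],[-0.95,-0.74,0],[-0.95,-0.74,0],[-0.95,-0.74,0],[-0.95,-0.74,0],[-0.95,-0.74,0],[-0.95,-0.74,0],[-0.95,-0.74,0],[-0.8,-0.7,0],[-0.65,-0.45,0]],"spin":[0,0,0,0,0,0,0,0,0,0]}'
python3 -m jog '{"jaw":[70,70,70,70],"slide":[[-0.3,-0.1,0.3],[0,0,0.7],[0,0,0.5],[0,0,0]],"spin":[-0.5,-0.5,0,0]}'
```

```text
time_s: 1.15
ee_pos: [359.4, 274.7, 214.0]
ee_rot: [-180.0, 0.0, 164.2]
force: [0.6, 0.4, -0.1]
gripper_width: 69.7
gripper_force: 0.0
time_s: 2.15
ee_pos: [562.4, -3.7, 213.7]
ee_rot: [-179.9, -0.0, 164.1]
force: [0.2, 0.5, 0.4]
gripper_width: 70.0
gripper_force: 0.0
time_s: 2.55
ee_pos: [568.1, -7.1, 166.7]
ee_rot: [-180.0, -0.3, 172.2]
force: [-1.4, -0.0, 0.3]
gripper_width: 70.3
gripper_force: 0.0
```

```bash
python3 - <<'E'
from h import *
m=env.camera_model("wrist");im=save("wrist","w1.png");print(env.state()["ee_pos"],env.state()["qpos"])
np.save("m1.npy",m,allow_pickle=True)
for n,p in dict(knob=(578,-19,84),piv=(738,-40,48),l3=(559,-103,31)).items(): print(n,proj(m,p))
E
```

```text
[569.11331262  -6.97131147 168.16358166] [-1.85266483e+00  1.97253731e+01  9.44167647e+01 -1.28046806e-02
  6.60145905e+01 -8.40091074e+01]
knob (np.float64(268.2049123481396), np.float64(229.99208403833563))
piv (np.float64(271.85881687606707), np.float64(361.9401718811763))
l3 (np.float64(183.79801242800812), np.float64(205.98298448125956))
```

View pics/w1.png

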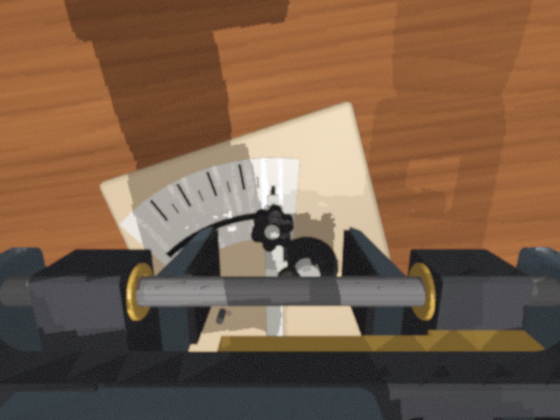

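In the wrist view the knob's centre is at about (271,229) against a predicted (268,230), and the third long line is at (184,195). The estimate holds, so I'll refine it.

```bash
python3 - <<'E'
from h import *
m=np.load("m1.npy",allow_pickle=True).item()
im=cv2.imread("pics/w1.png")
mask=(im.max(2)<60).astype(np.uint8)[205:250,252:293]
ys,xs=np.nonzero(mask);print("centroid",xs.mean()+252,ys.mean()+205,len(xs))
for uv in [(271,229),(xs.mean()+252,ys.mean()+205)]: print(onz(m,uv,82))
for uv in [(184,195),(189,206),(211,184),(241,178),(158,211),(272,188)]:
    L=onz(m,uv,31); P=np.array([738.4,-40.4,0]); print(L,np.degrees(np.arctan2(*(P-L)[1::-1])),np.hypot(*(L-P)[:2]))
s=env.state();y=np.radians(s["ee_rot"][2]);d=np.array([578,-20])-s["ee_pos"][:2]
print(s["ee_pos"],s["ee_rot"],"tool dx,dy",d@[np.cos(y),np.sin(y)],d@[np.sin(y),-np.cos(y)])
E
```

```text
centroid 272.25214899713467 228.26743075453678 1047
[578.0972288 -16.7052704  82.       ]
[577.59740381 -15.56464316  82.        ]
[ 548.09864895 -100.43354846   31.        ] 17.508698008896957 199.54606273224215
[559.71913946 -97.88218466  31.        ] 17.833143577802094 187.69936461583518
[540.92888738 -71.99767259  31.        ] 9.090926064701607 199.9831323723889
[539.08808953 -42.01057007  31.        ] 0.4629771445439664 199.31841759628705
[ 560.56208522 -129.60419485   31.        ] 26.63852219302212 198.95655886059575
[552.9406138  -13.60507018  31.        ] -8.221131462763202 187.3850372694207
[569.11331262  -6.97131147 168.16358166] [-1.79972021e+02 -1.54653241e-01  1.72161626e+02] tool dx,dy -10.580497391854014 -11.694999453305476
```

```bash
python3 -m jog '{"jaw":[70,70,70,70,70,70,70,70,70],"slide":[[-0.37,-0.3,0],[0,0,0.5],[0,0,0.8],[0,0,0.8],[0,0,0.7],[0,0,0.5],[0,0,0.3],[0,0,0.15],[0,0,0]],"spin":[0,0,0,0,0,0,0,0,0]}' 10
python3 - <<'E'
from workcell import env
s=env.state();print(s["ee_pos"],s["force"],s["torque"],s["effort"][5])
E
```

```text
time_s: 3.5
ee_pos: [580.7, -17.0, 56.7]
ee_rot: [180.0, 0.0, 172.2]
force: [-0.6, -0.1, -0.1]
gripper_width: 69.9
gripper_force: 0.0
[580.68873516 -16.9522198   56.69560199] [-0.6286505  -0.10643265 -0.10862973] [-0.04541549 -0.03899489 -0.03574914] -0.0025673610070953146
```

```bash
python3 -m jog '{"jaw":[50,40,34,30,30,30],"slide":[[0,0,0.08],[0,0,0],[0,0,0],[0,0,0],[0,0,0],[0,0,0]],"spin":[0,0,0,0,0,0]}' 12
python3 -m jog '{"jaw":[30,30,30],"slide":[[0,0,0],[0,0,0],[0,0,0]],"spin":[0,0,0]}' 35
python3 - <<'E'
from workcell import env
s=env.state();print(s["ee_pos"],s["force"],s["torque"],s["effort"][5])
E
```

```text
time_s: 4.1
ee_pos: [580.4, -16.4, 54.4]
ee_rot: [180.0, 0.0, 172.2]
force: [0.4, 1.9, 0.5]
gripper_width: 38.0
gripper_force: 12.0
time_s: 4.4
ee_pos: [580.3, -16.4, 54.3]
ee_rot: [180.0, 0.0, 172.2]
force: [-0.8, 3.3, 3.3]
gripper_width: 37.4
gripper_force: 35.0
[580.33118641 -16.41306852  54.34595215] [-0.83789623  3.2666602   3.28182462] [ 0.45399593 -0.00172967 -0.05014665] -0.001208236390084494
```

```bash
python3 -m jog '{"jaw":[30,30,30,30,30,30,30,30,30,30],"slide":[[-0.005,-0.24,0],[-0.005,-0.24,0],[-0.005,-0.24,0],[-0.005,-0.24,0],[-0.005,-0.24,0],[-0.005,-0.24,0],[-0.005,-0.24,0],[-0.005,-0.24,0],[-0.005,-0.24,0],[-0.005,-0.24,0]],"spin":[-0.32,-0.32,-0.32,-0.32,-0.32,-0.32,-0.32,-0.32,-0.32,-0.32]}' 35
python3 -m jog '{"jaw":[30,30],"slide":[[0,0,0],[0,0,0]],"spin":[0,0]}'
python3 - <<'E'
from h import *
s=env.state();print(s["ee_pos"],s["force"],s["torque"],s["effort"][5])
d=s["ee_pos"][:2]-np.array([738.4,-40.4]);print(np.hypot(*d),np.degrees(np.arctan2(-d[1],-d[0])))
m=env.camera_model("wrist");im=save("wrist","w2.png");np.save("m2.npy",m,allow_pickle=True)
print(proj(m,(559,-98,31)),proj(m,(737.7,-40.2,31)))
t=save("top","t2.png")
o=np.zeros((420,800,3),np.uint8);o[:360,:400]=cv2.resize(im[120:300,100:300],(400,360));o[:385,400:]=cv2.resize(t[130:260,225:360],(400,385),interpolation=cv2.INTER_CUBIC)
cv2.imwrite("pics/c2.png",o)
E
```

```text
time_s: 5.4
ee_pos: [586.8, -86.4, 54.3]
ee_rot: [179.9, 0.1, -162.2]
force: [1.0, 7.5, 3.0]
gripper_width: 37.4
gripper_force: 35.0
time_s: 5.6
ee_pos: [586.8, -86.4, 54.3]
ee_rot: [179.9, 0.1, -162.3]
force: [1.0, 6.2, 2.6]
gripper_width: 36.9
gripper_force: 35.0
[586.78075038 -86.36650912  54.32965887] [1.04311185 6.22685577 2.62057217] [ 1.21653109 -0.11659663 -0.11432871] -0.09595309384167194
158.43395095983703 16.865764381809267
(np.float64(275.41173421541936), np.float64(196.78139135396577)) (np.float64(277.1981371909646), np.float64(431.80651321003756))
```

View pics/c2.png

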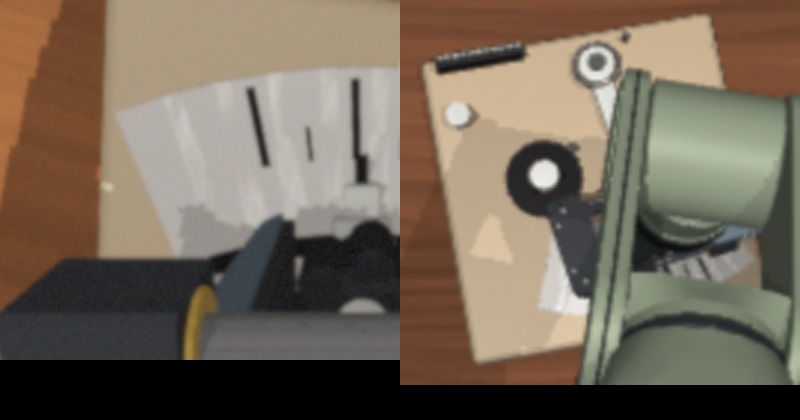

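The wrist crop shows the pointer tip at about (281,198), less than 2 px (about 0.007 rad) short of the third long line at (279,197). I'll nudge it forward, then start tightening.

```bash
cat > r.py <<'E'
from h import *
s=env.state();d=s["ee_pos"][:2]-np.array([738.4,-40.4])
print(s["ee_pos"].round(1),s["ee_rot"][2].round(2),"F",s["force"].round(2),"T",s["torque"].round(3),"e6",s["effort"][5].round(3),"q6",s["qpos"][5].round(2),"ang",np.degrees(np.arctan2(-d[1],-d[0])).round(2))
E
python3 -m jog '{"jaw":[30,30,30,30,30],"slide":[[0,-0.05,0],[0,0,0],[0,0,0],[0,0,0],[0,0,0]],"spin":[0,0,0,0,0]}' 35 >/dev/null; python3 r.py
python3 -m jog '{"jaw":[30,30,30,30,30,30],"slide":[[0,0,0],[0,0,0],[0,0,0],[0,0,0],[0,0,0],[0,0,0]],"spin":[0.5,0.5,0.5,0.5,0,0]}' >/dev/null; python3 r.py
python3 -m jog '{"jaw":[30,30,30,30],"slide":[[0,0,0],[0,0,0],[0,0,0],[0,0,0]],"spin":[0.5,0.5,0,0]}' >/dev/null; python3 r.py
```

```text
[587.1 -87.4  54.3] -162.25 F [0.51 6.65 2.99] T [ 1.304 -0.058  0.033] e6 0.012 q6 -117.57 ang 17.24
[587.1 -87.4  54.3] -178.27 F [-0.03  6.92  3.5 ] T [ 1.198 -0.067 -0.125] e6 -0.064 q6 -101.55 ang 17.25
[587.1 -87.4  54.3] 173.73 F [1.01 7.88 2.82] T [ 1.274 -0.11   0.004] e6 -0.066 q6 -93.55 ang 17.25
```

```bash
for i in 1; do :; done
python3 -m jog '{"jaw":[30,30,30],"slide":[[0,0,0],[0,0,0],[0,0,0]],"spin":[0.5,0,0]}' >/dev/null; python3 r.py
python3 -m jog '{"jaw":[30,30,30],"slide":[[0,0,0],[0,0,0],[0,0,0]],"spin":[0.5,0,0]}' >/dev/null; python3 r.py
python3 -m jog '{"jaw":[30,30,30],"slide":[[0,0,0],[0,0,0],[0,0,0]],"spin":[0.5,0,0]}' >/dev/null; python3 r.py
```

```text
[587.1 -87.4  54.3] 169.73 F [0.44 7.95 3.72] T [ 1.197 -0.109 -0.138] e6 -0.068 q6 -89.55 ang 17.27
[587.1 -87.4  54.3] 165.73 F [0.05 7.58 3.93] T [ 1.232 -0.169 -0.073] e6 -0.069 q6 -85.55 ang 17.27
[587.1 -87.4  54.3] 161.73 F [0.38 7.56 3.61] T [ 1.215 -0.091 -0.094] e6 -0.069 q6 -81.55 ang 17.27
```

```bash
python3 -m jog '{"jaw":[30,30,30],"slide":[[0,0,0],[0,0,0],[0,0,0]],"spin":[0.5,0,0]}' >/dev/null; python3 r.py
python3 -m jog '{"jaw":[30,30,30],"slide":[[0,0,0],[0,0,0],[0,0,0]],"spin":[0.5,0,0]}' >/dev/null; python3 r.py
python3 -m jog '{"jaw":[30,30,30],"slide":[[0,0,0],[0,0,0],[0,0,0]],"spin":[0.5,0,0]}' >/dev/null; python3 r.py
```

```text
[587.2 -87.4  54.3] 157.73 F [0.32 7.11 3.06] T [ 1.2   -0.121 -0.069] e6 -0.069 q6 -77.55 ang 17.26
[587.2 -87.4  54.3] 153.73 F [0.86 7.99 2.76] T [ 1.258 -0.15  -0.09 ] e6 -0.069 q6 -73.55 ang 17.28
[587.1 -87.4  54.3] 149.73 F [-0.37  7.55  2.91] T [ 1.157 -0.151 -0.099] e6 -0.069 q6 -69.55 ang 17.27
```

```bash
python3 -m jog '{"jaw":[30,30,30],"slide":[[0,0,0],[0,0,0],[0,0,0]],"spin":[0.5,0,0]}' >/dev/null; python3 r.py
python3 -m jog '{"jaw":[30,30,30],"slide":[[0,0,0],[0,0,0],[0,0,0]],"spin":[0.5,0,0]}' >/dev/null; python3 r.py
```

```text
[587.1 -87.4  54.3] 145.73 F [1.37 7.6  2.82] T [ 1.251 -0.142 -0.043] e6 -0.069 q6 -65.55 ang 17.27
[587.2 -87.4  54.4] 141.73 F [0.8  7.51 4.24] T [ 1.203 -0.043 -0.116] e6 -0.06 q6 -61.55 ang 17.26
```

```bash
python3 -m jog '{"jaw":[30,30,30],"slide":[[0,0,0],[0,0,0],[0,0,0]],"spin":[0.25,0,0]}' >/dev/null; python3 r.py
python3 -m jog '{"jaw":[30,30,30],"slide":[[0,0,0],[0,0,0],[0,0,0]],"spin":[0.25,0,0]}' >/dev/null; python3 r.py
```

```text
[587.2 -87.4  54.5] 139.75 F [0.22 7.79 4.48] T [ 1.172 -0.07  -0.005] e6 -0.003 q6 -59.57 ang 17.25
[587.2 -87.3  54.6] 137.76 F [-0.12  8.3   4.55] T [1.209 0.031 0.047] e6 0.036 q6 -57.57 ang 17.25
```

```bash
python3 -m jog '{"jaw":[30,30,30],"slide":[[0,0,0],[0,0,0],[0,0,0]],"spin":[0.3,0,0]}' >/dev/null; python3 r.py
python3 -m jog '{"jaw":[30,30,30],"slide":[[0,0,0],[0,0,0],[0,0,0]],"spin":[0.3,0,0]}' >/dev/null; python3 r.py
```

```text
[587.2 -87.3  54.6] 135.36 F [0.49 7.41 6.01] T [1.273 0.002 0.055] e6 0.074 q6 -55.17 ang 17.24
[587.2 -87.3  54.7] 132.98 F [-0.54  8.12  5.07] T [1.263 0.007 0.111] e6 0.12 q6 -52.78 ang 17.23
```

```bash
python3 - <<'E'
from h import *
m=env.camera_model("wrist");im=save("wrist","w3.png")
print(proj(m,(559,-98,31)),env.state()["time_s"])
cv2.imwrite("pics/c3.png",cv2.resize(im[80:330,120:420],(720,600)))
E
```

```text
(np.float64(237.99707614533662), np.float64(224.67082823625486)) 10.85
```

View pics/c3.png

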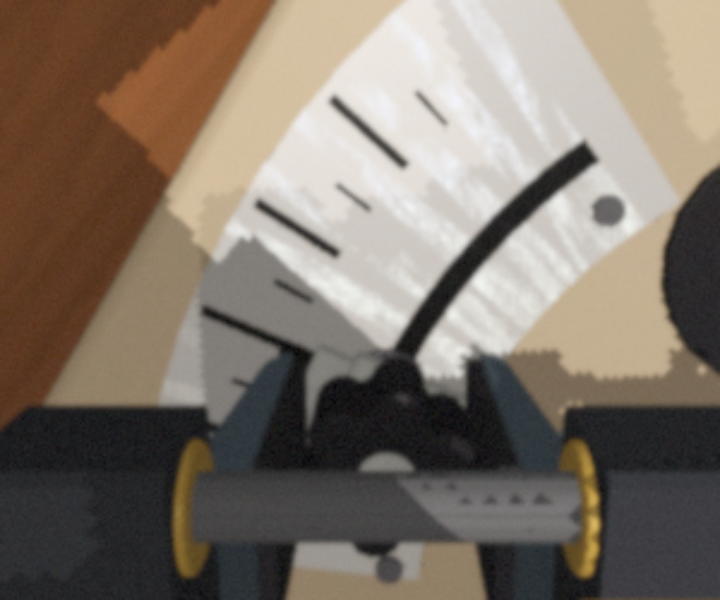

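The third long line runs continuously into the black pointer at crop (305,350), so the arm is on the line. After a last small turn I'll open slowly.

```bash
python3 -m jog '{"jaw":[30,30,30],"slide":[[0,0,0],[0,0,0],[0,0,0]],"spin":[0.25,0,0]}' >/dev/null; python3 r.py
python3 -m jog '{"jaw":[30,30,30],"slide":[[0,0,0],[0,0,0],[0,0,0]],"spin":[0,0,0]}' 8 >/dev/null; python3 r.py
python3 -m jog '{"jaw":[39,40,41,42],"slide":[[0,0,0],[0,0,0],[0,0,0],[0,0,0]],"spin":[0,0,0,0]}' ; python3 r.py
python3 - <<'E'
from h import *
im=save("wrist","w4.png");a=cv2.imread("pics/w3.png")
cv2.imwrite("pics/c4.png",np.hstack([cv2.resize(x[160:290,150:350],(400,260),interpolation=cv2.INTER_CUBIC) for x in (a,im)]))
E
```

```text
[587.2 -87.3  54.8] 130.98 F [-0.08  8.83  6.87] T [1.261 0.012 0.133] e6 0.136 q6 -50.78 ang 17.24
[587.3 -87.4  54.7] 130.94 F [0.61 7.46 6.12] T [ 1.308 -0.15  -0.041] e6 -0.013 q6 -50.76 ang 17.27
time_s: 11.85
ee_pos: [586.7, -89.6, 53.9]
ee_rot: [-180.0, 0.0, 131.0]
force: [1.2, 1.8, 1.8]
gripper_width: 42.2
gripper_force: 0.9
[586.7 -89.6  53.9] 131.01 F [1.21 1.82 1.78] T [ 0.232 -0.159  0.037] e6 0.011 q6 -50.76 ang 17.97
```

View pics/c4.png

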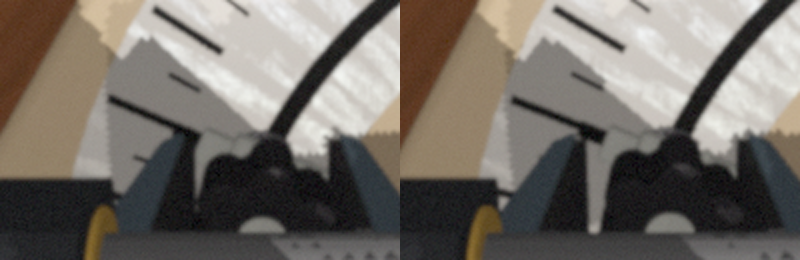

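The pointer is still on the third line, which ends at the pointer at crop (600,135). I'll open a little more with the fingers still around the knob and check that it holds.

```bash
python3 -m jog '{"jaw":[44,46,48,48,48,48,48],"slide":[[0,0,0],[0,0,0],[0,0,0],[0,0,0],[0,0,0],[0,0,0],[0,0,0]],"spin":[0,0,0,0,0,0,0]}' ; python3 r.py
python3 - <<'E'
from h import *
im=save("wrist","w5.png");a=cv2.imread("pics/w4.png")
cv2.imwrite("pics/c5.png",np.hstack([cv2.resize(x[160:290,150:350],(400,260),interpolation=cv2.INTER_CUBIC) for x in (a,im)]))
E
```

```text
time_s: 12.6
ee_pos: [586.7, -89.2, 54.0]
ee_rot: [180.0, -0.0, 131.0]
force: [-0.0, -0.6, 0.2]
gripper_width: 47.6
gripper_force: 0.0
[586.7 -89.2  54. ] 131.0 F [-0.01 -0.58  0.24] T [-0.02   0.018  0.019] e6 -0.0 q6 -50.76 ang 17.85
```

View pics/c5.png

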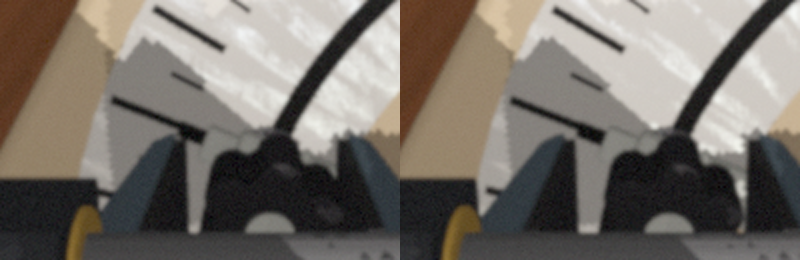

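The fingers carry no force and the pointer hasn't moved off the third line. I'll retreat upward.

```bash
python3 -m jog '{"jaw":[52,56,56,56,56,56,56,56,56,56],"slide":[[0,0,0],[0,0,0],[0,0,-0.2],[0,0,-0.5],[0,0,-0.8],[0,0,-1],[0,0,-1],[0,0,-0.7],[0,0,-0.3],[0,0,0]],"spin":[0,0,0,0,0,0,0,0,0,0]}'
python3 - <<'E'
from h import *
m=env.camera_model("wrist");im=save("wrist","w6.png")
print(proj(m,(586,-89,84)),proj(m,(559,-98,31)),env.state()["force"])
cv2.imwrite("pics/c6.png",cv2.resize(im[120:320,140:400],(780,600),interpolation=cv2.INTER_CUBIC))
E
```

```text
time_s: 13.65
ee_pos: [587.3, -89.4, 190.4]
ee_rot: [179.9, 0.1, 131.0]
force: [-0.2, 0.1, -0.1]
gripper_width: 55.9
gripper_force: 0.0
(np.float64(280.2476434950948), np.float64(207.05603473613)) (np.float64(255.18975834531034), np.float64(184.10410646770833)) [ 0.66532556 -0.65414838  0.4658287 ]
```

View pics/c6.png

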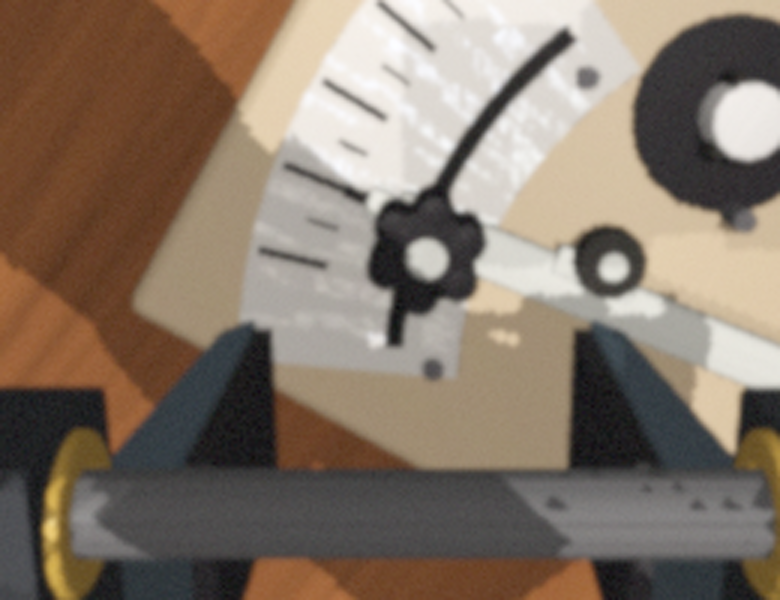

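The pointer lines up with the third of the four long lines, at crop (365,197). The arm stands free, so I'll hand the job in.

```bash
python3 -c "
from workcell import env
print(env.job_done())"
```

```text
the job is handed in; nothing more can be done
None
```

The arm now stands by itself with its pointer on the third long line, held by the knob at about 0.2 rad past first contact (snug), and I handed the job in at about 14 s; no verdict came back.

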